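Twist the terracotta urn into the diorama

TASK

Take the terracotta-coloured urn and start its foot in the round socket in the cork diorama base, with its two handles pointing across the line of the two white stones. Then press it down while twisting it, until its shoulder sits fully home on the base, the urn is upright and its handles point at the two white stones. Let go of it and leave the white and the blue urn where they are.

Things in the scene. Friction and masses are not known exactly. Their poses are not given: they have to be found in the camera images.
- urn_terracotta: Terracotta urn, 88 mm tall, upright. Origin: centre of its underside, z up. Foot 44 mm across, 30 mm high (lowest 7 mm taper to 35); shoulder disc 62 mm across, 30-38 mm up; straight round body 56 mm across, 38-88 mm up: grip it from above across y. Two handles along +x and -x, 46-82 mm up, reach 48 mm from the axis; either may face either stone. 0.13-0.25 kg.
- urn_white: Bystander: a white urn of the same shape, size, origin and axes. Leave it alone.
- urn_blue: Bystander: a blue urn of the same shape, size, origin and axes. Leave it alone.
- socket (a point): Socket in a fixed cork-topped slab, 42 mm thick; where the urn's origin is when home, 30 mm below the cork (shoulder then rests on it). x: line of the two white stones (flat discs, 65 mm either side); y: towards a 250 mm model tree 195 mm away; z up. Hole 47 mm wide; sprung rubber pads grip the foot over the last 16 mm: about 10-25 N pressed straight, less when twisted; it never sinks by itself.

How it is judged:
By the outcome, as a careful person would: the job done as asked, in the order asked, and still so for the second after the job is handed in, with the robot touching nothing.
It also fails if it takes over 56 s, if anything falls off the work surface, if the arm or the gripper's body presses on something with over 40 N, if the wrist force passes 120 N, or if a joint passes its speed limit or range.

ROBOT

A 6-joint arm with a two-finger parallel gripper is mounted at the origin on the work surface. World frame = base frame: x ahead of the robot, y to its left, z up, the work surface at z = 0. Lengths are in m, angles in degrees, forces in N, time in s.
With the tool pointing down it reaches from about 0.25 to 0.725 m from the base axis. Payload 9.7 kg.
Tool frame: the origin (TCP) lies between the finger pads; the fingertips stand 19 mm ahead of it and the grasp point (between the pads) is the TCP; z points along the fingers, y is the line along which they close (so a half turn about z gives the same grasp; the last joint's range is limited). The gripper opens to 85 mm and grips with 20 to 120 N. Pads are 22 mm wide; open, the fingers measure 114 mm over their backs; the gripper's body (76 mm by 85 mm) begins 54 mm behind the grasp point. The pads swing forward as they close: fully open they stand 13 mm farther back than shut.
Start: joints at [-67.036, 4.979, 10.078, 95.1, 0, 90], TCP at [0.215, -0.506, 0.25] pointing down, gripper open.
Joint ranges: [-179.16, 179.16], [-48.56, 103.87], [-65.8, 70.77], [-126.05, 130.52], [-82.76, 87.17], [-180, 180]. Speed limits (degrees/s): [127.2, 127.2, 147.25, 180, 180, 180].

INTERFACE

Orientations are given as [roll, pitch, yaw] about the fixed x, y, z axes, in that order (R = Rz(yaw) Ry(pitch) Rx(roll)).
In Python, from workcell import telemetry, camera, calibration, workorder gives the robot as it stands.
- The arm moves only by the tool play_rows, never from a script. Its argument "increments" is a list of rows, each a list of 3 entries, a list of its own where there are three numbers: the shift along the tool's x, y, z in mm, then the turn, a rotation vector about the tool's x, y, z in degrees, then the closure, from 0 (fully open) to 1 (shut). In form: [[[x, y, z], [ax, ay, az], jaw], ...]. A call has 1 to 20 rows; each row is the pose to reach, as a shift and turn from the pose commanded when the call began, along the tool's axes at that moment; what a row does not reach only later rows make up. A row lasts 1/10 s, in which the tool goes at most 50 mm and 8.59 degrees, less where a joint would pass 70% of its speed; a pose out of reach is approached as far as the arm can. A call with a gripper value outside its range is refused whole. The fingers move at their own pace and stop on an object; "grip_force" is the grip in N (left out, the last holds). Time passes only in rows, so rows that repeat a pose let the fingers close. It gives the time, the measured TCP pose, the force, the opening and the grip force at its end, in the units of the state.
- telemetry.get_obs(): the state, without advancing time (a new reading comes with each control period).
- camera(name): name is "scene" or "top" or "wrist"; returns (picture, depth): 420x560x3 uint8, red, green, blue; 420x560 float32, m along the optical axis (not along the pixel's ray), 0 where there is no reading.
- calibration(name): a dict with "vertical_fov" (degrees; the focal length in pixels is half the picture's height over the tangent of half this angle, whatever the lens; pixels are square), "cx", "cy" (the principal point, pixels), "rvec" (rotation vector, rad) and "tvec" (3), from world to camera coordinates, as OpenCV has them; the wrist camera has in their place "hand_eye" (4x4, takes a point from camera to tool coordinates, whose origin is the TCP and whose axes are the flange's). Camera axes: x right, y down, z forward; pixel columns grow to the right and rows downward; lengths in m; the calibration is good to about 2 mm. A picture is of the moment at which its call begins: read the wrist's pose just before it. calibration takes no time and is no camera call.
- workorder.job_done(): hands the job in; it is judged then, once.
The state is a dict: "time": time; "q": joint angles; "qd": joint speeds; "joint_efforts": joint torques, N m; "ee_pos": TCP position; "tcp_rot": TCP orientation; "wrist_force": force on the tool from outside, world axes, zero at the start; "torque": the same for the moment, N m; "opening": finger opening in m; "grasp_force": force on a finger pad.
Only numpy, scipy, OpenCV 4.12 (cv2) and the standard library are available. Lean on these libraries where they do the work, as an engineer would, in place of code of your own. Each camera call takes 0.05 s, during which the arm holds its last target. There are 200 camera calls.

## Working session

There is one attempt and no reset: what is moved stays moved. The work goes in short steps, Python scripts to look and compute and a tool call to move; the robot and the scene stay as the last step left them, time stands still between calls to the robot, and variables do not carry over. Pictures are saved under pics/ and viewed, at most 10 in all, crops included, and the job is handed in when it is done.

Besides the shell and the picture viewer there is one more tool, called after ">>>" by a JSON object that holds its "api" and its "payload". play_rows: Moves the arm, as the interface text tells. Its arguments: {"type":"object","properties":{"increments":{"type":"array"},"grip_force":{"type":"number"}},"required":["increments"]}

```bash
ls; mkdir -p pics; cat > h.py <<'E'
import numpy as np, cv2
from workcell import telemetry, camera, calibration, workorder
from scipy.spatial.transform import Rotation as R
def snap(name):
    o=telemetry.get_obs(); im,d=camera(name); np.savez(''+name+'.npz',im=im,d=d,p=o['ee_pos'],r=o['tcp_rot']); return im,d,o
def cam(name,p=None,r=None):
    c=calibration(name); f=210/np.tan(np.radians(c['vertical_fov'])/2)
    if name=='wrist':
        H=np.array(c['hand_eye']); T=np.eye(4); T[:3,:3]=R.from_euler('xyz',r,degrees=True).as_matrix(); T[:3,3]=p
        W=T@H
    else:
        W=np.eye(4); M=R.from_rotvec(np.ravel(c['rvec'])).as_matrix(); W[:3,:3]=M.T; W[:3,3]=-M.T@np.ravel(c['tvec'])
    return c,f,W
def ray(name,u,v,z,p=None,r=None):
    c,f,W=cam(name,p,r); d=W[:3,:3]@np.array([(u-c['cx'])/f,(v-c['cy'])/f,1]); o=W[:3,3]
    return o+d*(z-o[2])/d[2]
def cloud(name,d,p=None,r=None):
    c,f,W=cam(name,p,r); v,u=np.mgrid[:420,:560]
    P=np.stack([(u-c['cx'])/f*d,(v-c['cy'])/f*d,d],-1)
    return P@W[:3,:3].T+W[:3,3]
E
python3 - <<'E'
from h import *
ims=[]
for n in('scene','top'):
    im,d,o=snap(n); cv2.imwrite(f'pics/{n}0.png',im[...,::-1]); print(n,calibration(n),(d==0).mean())
print(o)
E
```

```text
pics
scene {'vertical_fov': 54.47814057127716, 'cx': 278.3550765816871, 'cy': 209.07676520347687, 'rvec': array([ 1.30153555,  2.35738147, -0.86019415]), 'tvec': array([ 0.37119788, -0.30144573,  1.07198727])} 0.003945578231292517
top {'vertical_fov': 54.40998004459541, 'cx': 277.49720583655096, 'cy': 215.1475991547621, 'rvec': array([ 2.08454881, -2.13384054,  0.15385811]), 'tvec': array([-0.05689923,  0.56211388,  0.64353754])} 0.004102891156462585
{'time': 0.05, 'q': array([-6.70339473e+01,  5.01028943e+00,  1.00339857e+01,  9.51016644e+01,
       -7.68260103e-04,  9.00010576e+01]), 'qd': array([ 0.04662886, -0.08892763,  0.10408907,  0.08737137,  0.03649228,
       -0.0173866 ]), 'joint_efforts': array([-9.91473498e-04, -5.22080147e+01,  4.66121256e+01,  1.65421556e-02,
       -1.00750565e-04,  8.42931826e-06]), 'ee_pos': array([ 0.21451175, -0.50620081,  0.24958666]), 'tcp_rot': array([-1.79922032e+02,  7.69698547e-04,  2.29649962e+01]), 'wrist_force': array([ 0.11432447, -0.12915422, -0.9092361 ]), 'torque': array([ 0.02140706, -0.01895218,  0.02046061]), 'grasp_force': 0.0, 'opening': 0.08538707682650926}
```

View pics/scene0.png

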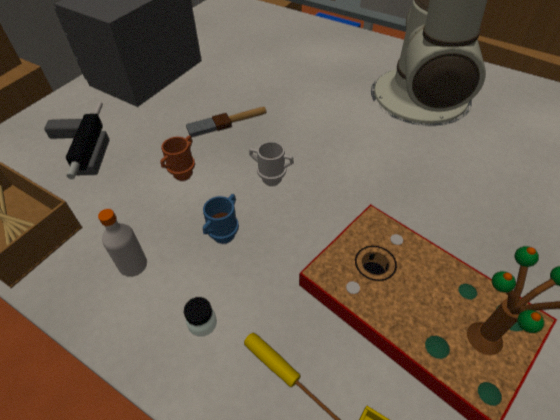

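View pics/top0.png

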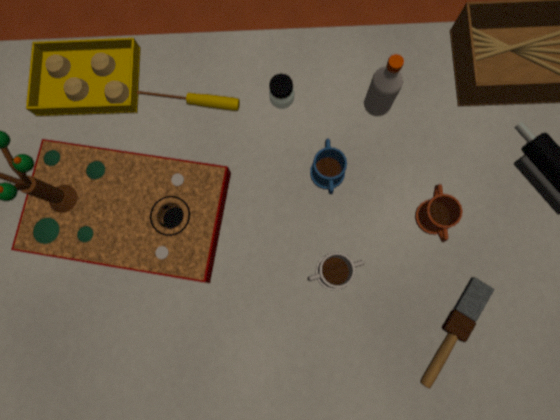

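The scene view shows the terracotta urn at (178,155), white (270,160), blue (220,215) and the socket (376,263). In the top view terracotta is at (443,210), white (336,270), blue (330,165), socket (172,215), and the stones (177,180) and (162,253).

```bash
python3 - <<'E'
from h import *
def circ(P):
    A=np.c_[2*P,np.ones(len(P))]; s=np.linalg.lstsq(A,(P**2).sum(1),rcond=None)[0]; return s[:2],np.sqrt(s[2]+s[0]**2+s[1]**2)
for n in('top','scene'):
    z=np.load(n+'.npz'); im=z['im']; P=cloud(n,z['d']); hsv=cv2.cvtColor(im,cv2.COLOR_RGB2HSV)
    boxes=dict(top=dict(t=(405,175,475,250),w=(300,240,370,300),b=(300,135,360,200)),scene=dict(t=(150,130,200,185),w=(245,138,298,190),b=(195,190,245,245)))[n]
    for k,(a,b,c,d) in boxes.items():
        Q=P[b:d,a:c].reshape(-1,3)
        rim=Q[(Q[:,2]>.083)&(Q[:,2]<.095)]
        e,ra=circ(rim[:,:2])
        H=Q[(Q[:,2]>.048)&(Q[:,2]<.086)]; rr=H[:,:2]-e; q=np.hypot(*rr.T); m=(q>.034)&(q<.052)
        an=np.arctan2(rr[m,1],rr[m,0]); hd=np.degrees(np.angle(np.exp(2j*an).mean()))/2
        print(n,k,len(rim),e.round(4),round(ra,4),'handles',m.sum(),hd.round(1))
    if n=='top': wins={'A':(165,168,190,192),'B':(150,242,174,264)}
    else: wins={'A':(385,230,408,248),'B':(340,278,365,298)}
    S={}
    for k,(a,b,c,d) in wins.items():
        g=im[b:d,a:c].astype(int); m=(hsv[b:d,a:c,1]<70)&(g.min(2)>100); v,u=np.nonzero(m)
        S[k]=ray(n,u.mean()+a,v.mean()+b,.043); print(n,k,m.sum(),S[k].round(4),P[b:d,a:c][m].mean(0).round(4))
    mid=(S['A']+S['B'])/2; dd=S['A']-S['B']; print('mid',mid.round(4),np.linalg.norm(dd[:2]).round(4),'yaw',np.degrees(np.arctan2(dd[1],dd[0])))
E
```

```text
top t 359 [ 0.5528 -0.3347] 0.0269 handles 143 1.3
top w 304 [ 0.4644 -0.162 ] 0.0268 handles 83 -74.7
top b 298 [ 0.637  -0.1581] 0.0264 handles 86 1.6
top A 81 [0.6311 0.1058 0.043 ] [0.6284 0.1031 0.0523]
top B 95 [0.5033 0.1294 0.043 ] [0.5025 0.1266 0.0515]
mid [0.5672 0.1176 0.043 ] 0.13 yaw -10.446534930697336
scene t 186 [ 0.5558 -0.333 ] 0.0258 handles 95 1.3
scene w 194 [ 0.4668 -0.1593] 0.0261 handles 114 -74.5
scene b 250 [ 0.6408 -0.1563] 0.026 handles 103 1.9
scene A 88 [0.503  0.1301 0.043 ] [0.5034 0.1302 0.0435]
scene B 115 [0.6308 0.1063 0.043 ] [0.6341 0.107  0.0489]
mid [0.5669 0.1182 0.043 ] 0.13 yaw 169.42796620909792
```

>>> {"api": "play_rows", "payload": {"increments": [[[379,-26,0],[0,0,13],0],[[379,-26,0],[0,0,13],0],[[379,-26,0],[0,0,13],0],[[379,-26,0],[0,0,13],0],[[379,-26,0],[0,0,13],0],[[379,-26,0],[0,0,13],0],[[379,-26,0],[0,0,13],0],[[379,-26,0],[0,0,13],0],[[379,-26,0],[0,0,13],0],[[379,-26,0],[0,0,13],0],[[379,-26,0],[0,0,13],0],[[379,-26,0],[0,0,13],0],[[379,-26,0],[0,0,13],0]]}}

```text
time: 1.4
ee_pos: [0.5526, -0.3353, 0.2507]
tcp_rot: [180.0, -0.0, 9.9]
wrist_force: [-0.1, -0.1, -0.0]
opening: 0.0852
grasp_force: 0.0
```

```bash
python3 - <<'E'
from h import *
im,d,o=snap('wrist'); cv2.imwrite('pics/w1.png',im[...,::-1]); print(o['time'],o['q'].round(1),o['ee_pos'],o['tcp_rot'],calibration('wrist'))
E
```

```text
1.4 [-31.3  19.   26.5  97.5  -0.  138.9] [ 0.55257401 -0.3353421   0.25069064] [ 1.79979984e+02 -1.83519731e-02  9.88362767e+00] {'vertical_fov': 65.71200798394709, 'cx': 280.5050858727269, 'cy': 217.40255343541222, 'hand_eye': array([[-9.45403632e-04, -9.44280318e-01, -3.29140984e-01,
         8.44857638e-02],
       [ 9.99999490e-01, -1.00942863e-03,  2.36386206e-05,
        -3.08119393e-04],
       [-3.54565817e-04, -3.29140794e-01,  9.44280791e-01,
        -1.24440322e-01],
       [ 0.00000000e+00,  0.00000000e+00,  0.00000000e+00,
         1.00000000e+00]])}
```

View pics/w1.png

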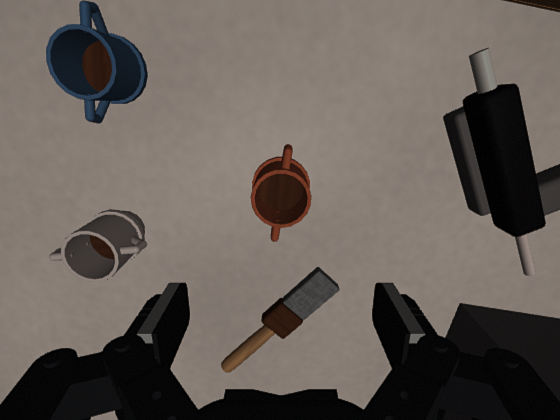

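The wrist view shows the terracotta urn's rim centred near (281,198), with handle ends at (288,148) and (275,238).

```bash
cat > w.py <<'E'
from h import *
z=np.load('wrist.npz'); im=z['im']; p,r=z['p'],z['r']
hsv=cv2.cvtColor(im,cv2.COLOR_RGB2HSV); P=cloud('wrist',z['d'],p,r)
m=((hsv[...,0]<12)&(hsv[...,1]>110)&(hsv[...,2]>40)); m[:130]=0;m[255:]=0;m[:,:235]=0;m[:,325:]=0
Q=P[m]; rim=Q[(Q[:,2]>.083)&(Q[:,2]<.095)]
A=np.c_[2*rim[:,:2],np.ones(len(rim))]; s=np.linalg.lstsq(A,(rim[:,:2]**2).sum(1),rcond=None)[0]; e=s[:2]
print('rim',len(rim),e,np.sqrt(s[2]+e@e),rim[:,2].mean())
H=Q[(Q[:,2]>.05)&(Q[:,2]<.086)]; rr=H[:,:2]-e; q=np.hypot(*rr.T); k=(q>.035)&(q<.052); a=np.arctan2(rr[k,1],rr[k,0])
for g in (np.cos(a)>0,np.cos(a)<0): print(g.sum(),rr[k][g].mean(0),np.degrees(np.arctan2(*rr[k][g].mean(0)[::-1])))
E
python3 w.py; python3 - <<'E'
from h import *
z=np.load('wrist.npz')
a,b=[ray('wrist',*x,.078,z['p'],z['r']) for x in((288,150),(275.5,234))]; print(a,b,(a+b)/2,np.degrees(np.arctan2((a-b)[1],(a-b)[0])))
E
```

```text
rim 841 [ 0.55531995 -0.33486693] 0.026262020084504428 0.08806825437470696
119 [0.0408564  0.00097723] 1.3701829450848757
70 [-0.03961216 -0.00057227] -179.17231440069168
[ 0.59841554 -0.33403945  0.078     ] [ 0.51588834 -0.33646805  0.078     ] [ 0.55715194 -0.33525375  0.078     ] 1.6856063902660228
```

>>> {"api": "play_rows", "payload": {"increments": [[[3,0,30],[0,0,8.5],0],[[3,0,60],[0,0,8.5],0],[[3,0,90],[0,0,8.5],0],[[3,0,120],[0,0,8.5],0],[[3,0,145],[0,0,8.5],0],[[3,0,165],[0,0,8.5],0],[[3,0,178],[0,0,8.5],0],[[3,0,185],[0,0,8.5],0],[[3,0,185],[0,0,8.5],0],[[3,0,185],[0,0,8.5],0.2],[[3,0,185],[0,0,8.5],0.3],[[3,0,185],[0,0,8.5],0.4],[[3,0,185],[0,0,8.5],0.6],[[3,0,185],[0,0,8.5],0.8],[[3,0,185],[0,0,8.5],1],[[3,0,185],[0,0,8.5],1],[[3,0,185],[0,0,8.5],1],[[3,0,185],[0,0,8.5],1]], "grip_force": 70}}

```text
time: 3.25
ee_pos: [0.5571, -0.3346, 0.067]
tcp_rot: [179.9, -0.1, 1.5]
wrist_force: [0.0, -1.5, 5.9]
opening: 0.0552
grasp_force: 74.2
```

>>> {"api": "play_rows", "payload": {"increments": [[[0,0,-15],[0,0,0],1],[[0,0,-40],[0,0,0],1],[[0,0,-70],[0,0,0],1],[[0,0,-105],[0,0,0],1],[[0,0,-140],[0,0,0],1],[[3,-30,-165],[0,0,-5],1],[[5,-65,-175],[0,0,-11],1],[[8,-100,-180],[0,0,-17],1],[[10,-135,-180],[0,0,-23],1],[[12,-170,-180],[0,0,-29],1],[[14,-205,-180],[0,0,-35],1],[[16,-240,-180],[0,0,-41],1],[[17,-275,-180],[0,0,-47],1],[[18,-310,-180],[0,0,-53],1],[[19,-345,-180],[0,0,-59],1],[[20,-380,-180],[0,0,-65],1],[[21,-415,-180],[0,0,-71],1],[[22,-440,-180],[0,0,-76],1],[[22,-452,-180],[0,0,-78],1],[[22,-452,-180],[0,0,-78],1]]}}

```text
time: 5.25
ee_pos: [0.5666, 0.1194, 0.2458]
tcp_rot: [180.0, -0.0, 79.6]
wrist_force: [0.2, -0.4, -0.8]
opening: 0.0554
grasp_force: 74.3
```

```bash
python3 - <<'E'
from h import *
im,d,o=snap('wrist'); cv2.imwrite('pics/w2.png',im[...,::-1]); print(o['time'],o['q'].round(1),o['ee_pos'],o['tcp_rot'],o['opening'],o['wrist_force'])
im,d,o=snap('scene');cv2.imwrite('pics/s2.png',im[...,::-1])
im,d,o=snap('top');cv2.imwrite('pics/t2.png',im[...,::-1])
E
```

```text
5.25 [ 11.9   8.9  13.9  95.    0.  112.3] [0.56661947 0.11944839 0.24579362] [ 1.79991117e+02 -5.89198998e-03  7.95560827e+01] 0.05543641473724449 [ 0.15252356 -0.3684138  -0.77221014]
```

View pics/w2.png

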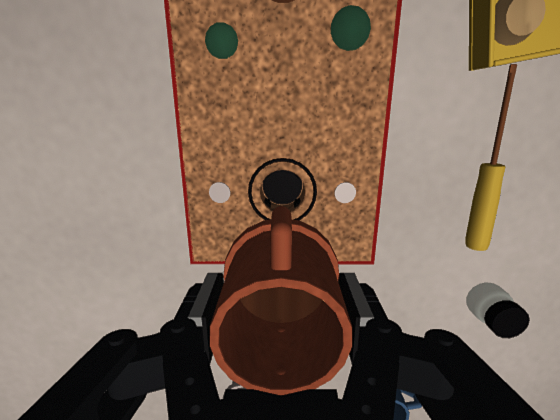

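View pics/s2.png

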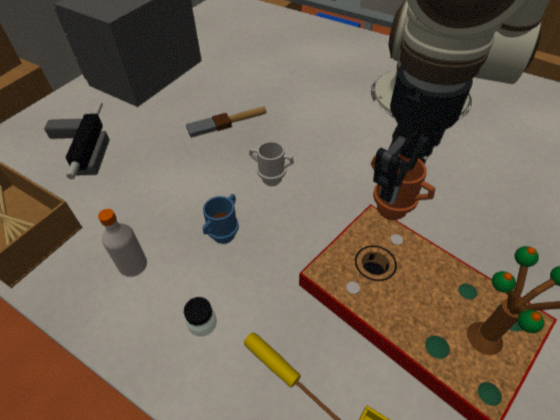

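The wrist view shows the white stones at (219,192) and (346,192), the hole at (282,188), and the held urn's rim centred at about (282,335). The scene view shows the urn upright in the grip.

```bash
cat > w2.py <<'E'
from h import *
z=np.load('wrist.npz'); im=z['im']; p,r=z['p'],z['r']
hsv=cv2.cvtColor(im,cv2.COLOR_RGB2HSV); P=cloud('wrist',z['d'],p,r)
S=[]
g=cv2.inRange(hsv,(0,0,110),(179,70,255)); 
for a,b,c,d in ((205,178,234,207),(331,178,360,207)):
    v,u=np.nonzero(g[b:d,a:c]); S.append(ray('wrist',u.mean()+a,v.mean()+b,.043,p,r)); print('stone',len(u),u.mean()+a,v.mean()+b,S[-1],np.median(P[b:d,a:c][g[b:d,a:c]>0][:,2]))
dd=S[0]-S[1]; s=(S[0]+S[1])/2; print('socket',s,np.linalg.norm(dd),np.degrees(np.arctan2(dd[1],dd[0])))
m=((hsv[...,0]<12)&(hsv[...,1]>110)&(hsv[...,2]>40)); m[:270]=0;m[:,:200]=0;m[:,365:]=0
Q=P[m]; zt=np.percentile(Q[:,2],97); rim=Q[(Q[:,2]>zt-.004)&(Q[:,2]<zt+.004)]
A=np.c_[2*rim[:,:2],np.ones(len(rim))]; q=np.linalg.lstsq(A,(rim[:,:2]**2).sum(1),rcond=None)[0]; e=q[:2]
print('rim',len(rim),e,np.sqrt(q[2]+e@e),'z',zt,rim[:,2].mean(),'tcp',p,r)
Rm=R.from_euler('xyz',r,degrees=True).as_matrix(); print('urn in tool',(Rm.T@(np.r_[e,p[2]]-p)*1000).round(1),'move in tool',(Rm.T@np.r_[s[:2]-e,0]*1000).round(1))
# urn bounds: rim plane fit normal
c=rim-rim.mean(0); print('normal',np.linalg.svd(c)[2][2])
E
python3 w2.py
```

```text
stone 347 219.14121037463977 192.05475504322766 [0.50319381 0.13000037 0.043     ] 0.04442474280458297
stone 347 344.8876080691643 192.1815561959654 [0.6314738  0.10608379 0.043     ] 0.04443670961334423
socket [0.56733381 0.11804208 0.043     ] 0.1304904513402259 169.43899899777696
rim 4511 [0.56589026 0.11931259] 0.025544107634013023 z 0.2682194450894138 0.2670242344489236 tcp [0.56661947 0.11944839 0.24579362] [ 1.79991117e+02 -5.89198998e-03  7.95560827e+01]
urn in tool [-0.3 -0.7 -0. ] move in tool [-1.   1.6  0. ]
normal [-0.0056718  -0.00440612  0.99997421]
```

>>> {"api": "play_rows", "payload": {"increments": [[[-1,1,20],[0,0,0],1],[[-1,1,45],[0,0,0],1],[[-1,1,70],[0,0,0],1],[[-1,1,95],[0,0,0],1],[[-1,1,115],[0,0,0],1],[[-1,1,125],[0,0,0],1],[[-1,1,130],[0,0,0],1],[[-1,1,133],[0,0,0],1],[[-1,1,136],[0,0,0],1],[[-1,1,138],[0,0,0],1],[[-1,1,140],[0,0,0],1],[[-1,1,142],[0,0,0],1],[[-1,1,144],[0,0,0],1],[[-1,1,144],[0,0,0],1],[[-1,1,144],[0,0,0],1]]}}

```text
time: 6.9
ee_pos: [0.5677, 0.1175, 0.1012]
tcp_rot: [-180.0, -0.0, 79.5]
wrist_force: [0.3, 2.2, -2.6]
opening: 0.0556
grasp_force: 74.4
```

>>> {"api": "play_rows", "payload": {"increments": [[[0,0,1],[0,0,0],1],[[0,0,2],[0,0,0],1],[[0,0,3],[0,0,0],1],[[0,0,4],[0,0,0],1],[[0,0,5],[0,0,0],1],[[0,0,5],[0,0,0],1]]}}

```text
time: 7.5
ee_pos: [0.5677, 0.1175, 0.0963]
tcp_rot: [180.0, -0.0, 79.5]
wrist_force: [0.9, 6.1, 1.1]
opening: 0.0553
grasp_force: 74.6
```

```bash
python3 - <<'E'
from h import *
im,d,o=snap('wrist'); cv2.imwrite('pics/w3.png',im[...,::-1]); print(o['time'],o['q'].round(1),o['ee_pos'],o['tcp_rot'],o['opening'],o['wrist_force'],o['torque'])
im,d,o=snap('scene');cv2.imwrite('pics/s3.png',cv2.resize(im[150:340,270:520,::-1],None,fx=3,fy=3))
E
```

```text
7.5 [ 11.7   8.8  -2.8  78.4   0.  112.2] [0.56769527 0.11747469 0.09634391] [ 1.79989469e+02 -4.05763665e-02  7.94765686e+01] 0.05528508726206445 [0.8889356  6.14731414 1.11646655] [ 1.37334271 -0.18377455  0.04234378]
```

View pics/s3.png

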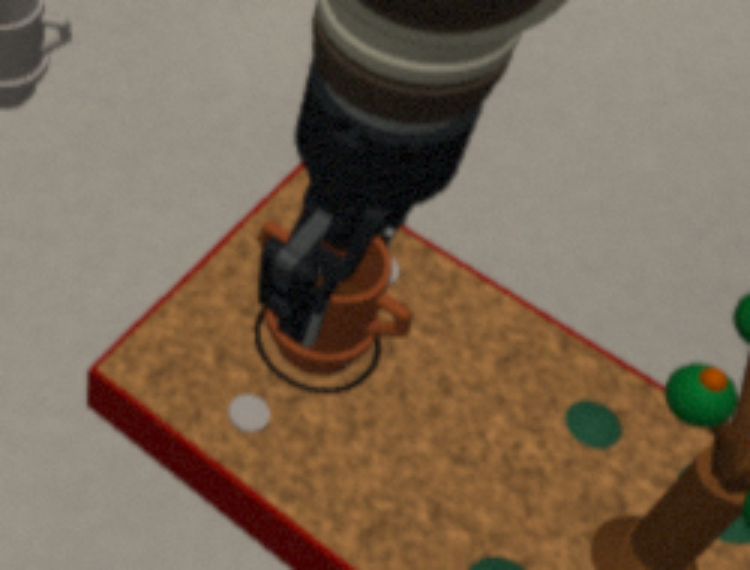

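The foot is started in the socket with its handles across the stone line (stone at (250,412) in the crop). There is a slight side load along y, so I'll shift 1 mm to relieve it before twisting.

>>> {"api": "play_rows", "payload": {"increments": [[[0.5,0,0],[0,0,0],1],[[1,0,0],[0,0,0],1],[[1,0,0],[0,0,0],1],[[1,0,0],[0,0,0],1]]}}

```text
time: 8.0
ee_pos: [0.5678, 0.118, 0.0963]
tcp_rot: [180.0, 0.0, 79.5]
wrist_force: [0.1, 2.6, 0.8]
opening: 0.0554
grasp_force: 74.6
```

>>> {"api": "play_rows", "payload": {"increments": [[[0.5,0,0.5],[0,0,-3],1],[[0.5,0,1],[0,0,-6],1],[[0.5,0,2],[0,0,-9],1],[[0.5,0,3],[0,0,-12],1],[[0.5,0,4],[0,0,-16],1],[[0.5,0,5],[0,0,-20],1],[[0.5,0,6],[0,0,-24],1],[[0.5,0,7],[0,0,-28],1],[[0.5,0,8],[0,0,-32],1],[[0.5,0,9],[0,0,-36],1],[[0.5,0,10],[0,0,-40],1],[[0.5,0,11],[0,0,-44],1],[[0.5,0,12],[0,0,-48],1]]}}

```text
time: 9.3
ee_pos: [0.5676, 0.1184, 0.0855]
tcp_rot: [180.0, 0.0, 127.6]
wrist_force: [-4.5, 0.8, 10.3]
opening: 0.0552
grasp_force: 75.4
```

>>> {"api": "play_rows", "payload": {"increments": [[[0.5,-0.5,0.5],[0,0,-3],1],[[0.5,-0.5,1],[0,0,-6],1],[[0.5,-0.5,2],[0,0,-10],1],[[0.5,-0.5,3],[0,0,-14],1],[[0.5,-0.5,4],[0,0,-18],1],[[0.5,-0.5,5],[0,0,-22],1],[[0.5,-0.5,6],[0,0,-26],1],[[0.5,-0.5,6.5],[0,0,-30],1],[[0.5,-0.5,7],[0,0,-34],1],[[0.5,-0.5,7.5],[0,0,-37],1],[[0.5,-0.5,8],[0,0,-40],1],[[0.5,-0.5,8],[0,0,-42],1],[[0.5,-0.5,8],[0,0,-42],1]]}}

```text
time: 10.6
ee_pos: [0.5671, 0.1179, 0.0789]
tcp_rot: [-179.9, 0.1, 169.5]
wrist_force: [-8.4, -2.4, 19.9]
opening: 0.0556
grasp_force: 76.2
```

```bash
python3 - <<'E'
from h import *
im,d,o=snap('wrist'); cv2.imwrite('pics/w4.png',im[...,::-1]); print(o['ee_pos'],o['tcp_rot'],o['wrist_force'],o['torque'])
P=cloud('wrist',d,o['ee_pos'],o['tcp_rot']); hsv=cv2.cvtColor(im,cv2.COLOR_RGB2HSV)
m=((hsv[...,0]<12)&(hsv[...,1]>110)&(hsv[...,2]>40)); m[:270]=0;m[:,:200]=0;m[:,365:]=0
Q=P[m]; zt=np.percentile(Q[:,2],97); rim=Q[abs(Q[:,2]-zt)<.004]; print('rim z',rim[:,2].mean(),rim.mean(0), 'home .100'); c=rim-rim.mean(0); print(np.linalg.svd(c,full_matrices=False)[2][2])
E
```

```text
[0.56711805 0.11789065 0.0788784 ] [-1.79929562e+02  1.00772414e-01  1.69476748e+02] [-8.430794   -2.40443839 19.87366678] [-0.86249242  1.79701087 -0.08653449]
rim z 0.10021377305456704 [0.56544356 0.1181785  0.10021377] home .100
[ 0.00657014 -0.00243367  0.99997545]
```

View pics/w4.png

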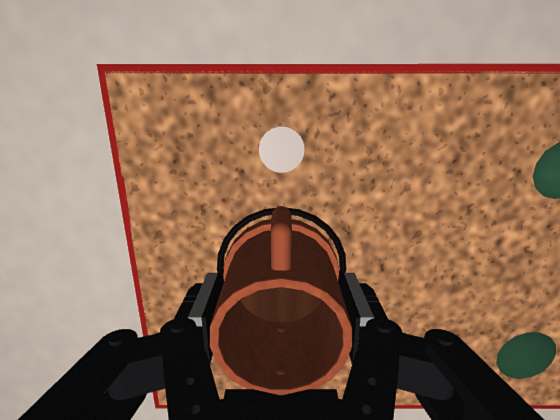

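The handle points straight at the white stone at (281,149), and the rim height is about at its home value. I'll press 2 mm more to confirm it has bottomed out.

>>> {"api": "play_rows", "payload": {"increments": [[[0,0,0.5],[0,0,2],1],[[0,0,1],[0,0,3],1],[[0,0,1.5],[0,0,1],1],[[0,0,2],[0,0,0],1],[[0,0,2],[0,0,0],1]]}}

```text
time: 11.15
ee_pos: [0.5677, 0.1181, 0.0788]
tcp_rot: [-180.0, 0.2, 169.4]
wrist_force: [-12.2, -1.9, 32.0]
opening: 0.0551
grasp_force: 77.1
```

>>> {"api": "play_rows", "payload": {"increments": [[[0.7,0,-1],[0,0,0],1],[[1.2,0,-1.5],[0,0,0],1],[[1.2,0,-1.5],[0,0,0],1]]}}

```text
time: 11.45
ee_pos: [0.5675, 0.1181, 0.0789]
tcp_rot: [-180.0, 0.3, 169.4]
wrist_force: [-0.8, -2.3, 17.9]
opening: 0.0552
grasp_force: 75.9
```

Side load relieved. Now I open gently and retreat straight up.

>>> {"api": "play_rows", "payload": {"increments": [[[0,0,0],[0,0,0],0.3],[[0,0,0],[0,0,0],0.2],[[0,0,0],[0,0,0],0.1],[[0,0,0],[0,0,0],0],[[0,0,0],[0,0,0],0],[[0,0,0],[0,0,0],0],[[0,0,0],[0,0,0],0],[[0,0,-10],[0,0,0],0],[[0,0,-25],[0,0,0],0],[[0,0,-50],[0,0,0],0],[[0,0,-80],[0,0,0],0],[[0,0,-110],[0,0,0],0],[[0,0,-140],[0,0,0],0],[[-20,0,-170],[0,0,0],0],[[-40,0,-180],[0,0,0],0],[[-60,0,-180],[0,0,0],0],[[-60,0,-180],[0,0,0],0]], "grip_force": 20}}

```text
time: 13.15
ee_pos: [0.6266, 0.1076, 0.2566]
tcp_rot: [180.0, 0.1, 169.4]
wrist_force: [-0.1, -0.6, -0.3]
opening: 0.0856
grasp_force: 0.0
```

```bash
python3 - <<'E'
from h import *
im,d,o=snap('wrist'); cv2.imwrite('pics/w5.png',im[...,::-1]); print(o['time'],o['ee_pos'],o['tcp_rot'],o['opening'],o['wrist_force'])
p,r=o['ee_pos'],o['tcp_rot']; P=cloud('wrist',d,p,r); hsv=cv2.cvtColor(im,cv2.COLOR_RGB2HSV)
m=(hsv[...,0]<9)&(hsv[...,1]>150)&(hsv[...,2]>40)
D=np.hypot(P[...,0]-.567,P[...,1]-.118)<.06
Q=P[D&m]; rim=Q[(Q[:,2]>.094)&(Q[:,2]<.106)]
A=np.c_[2*rim[:,:2],np.ones(len(rim))]; q=np.linalg.lstsq(A,(rim[:,:2]**2).sum(1),rcond=None)[0]; e=q[:2]
print(len(rim),e,np.sqrt(q[2]+e@e),rim[:,2].mean()); c=rim-rim.mean(0); print(np.linalg.svd(c,full_matrices=False)[2][2])
ck=P[(np.hypot(P[...,0]-.567,P[...,1]-.118)<.06)&(abs(P[...,2]-.043)<.006)&~m]; print('cork z',np.median(ck[:,2]))
H=Q[(Q[:,2]>.06)&(Q[:,2]<.098)]; rr=H[:,:2]-e; k=(np.hypot(*rr.T)>.036)&(np.hypot(*rr.T)<.052); a=rr[k]
for g in (a[:,0]>0,a[:,0]<0): print(g.sum(),np.degrees(np.arctan2(*a[g].mean(0)[::-1])) if g.any() else 0)
snap('scene')
E
```

```text
13.15 [0.62657049 0.10756853 0.2566467 ] [1.79979031e+02 8.25955478e-02 1.69422716e+02] 0.08557491596305901 [-0.14893124 -0.55382358 -0.30949355]
1152 [0.56755116 0.1177094 ] 0.027762605506094412 0.09961049800866538
[-3.68489134e-03  1.83237141e-04  9.99993194e-01]
cork z 0.04293749961350929
76 -10.62314063092094
105 168.7889319647205
```

View pics/w5.png

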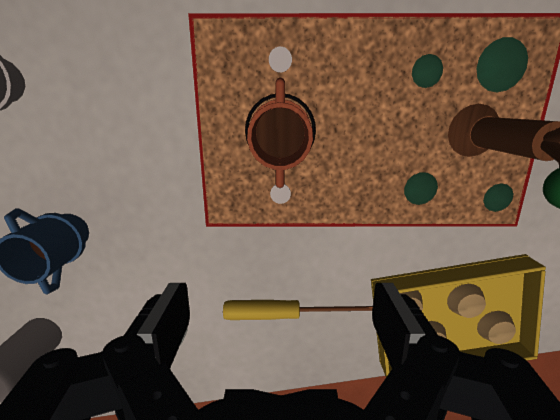

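The picture shows the urn upright at (281,133) with its handles on the line of the stones at (280,60) and (280,194). The rim is at about 0.0996 m (home is 0.100), so it is fully seated, and the arm is clear.

```bash
python3 -c "
from workcell import workorder
print(workorder.job_done())"
```

```text
the job is handed in; nothing more can be done
None
```

The terracotta urn is pressed and twisted fully home in the socket, upright, with its handles pointing at the white stones. It has been let go, I never touched the white and blue urns, and the job is handed in.

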